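# Hold a benchtop incubator's sprung lid just below its balance point

### The job

I am about to trim the spring in this benchtop incubator's lid hinge. Take the carton of glass pipettes off the lid without dropping it and stand it upright on the bench; then lift the lid by its handle until it is clearly past its balance point and the spring wants to open it, and ease it back to a few degrees below the balance point. Keep the lid under control all the way (it must not fly up to its stop or fall shut), leave the other things on the bench alone, and finish still holding the lid there, steady, so that I can work on the hinge.

Things in the scene. Friction and masses are not known exactly. Their poses are not given: they have to be found in the camera images.
- incubator: White benchtop incubator, 280 deep (x) by 360 wide (y), deck 125 mm up; fixed, place and yaw (0.25 rad) vary. Origin: centre of its underside. +x to its rear (hinge), +y to its left, front (-x) faces the robot. Lid over x -113..90, y -55..165 mm, shut top face at z 147; grey control panel on the right, 143 high. The bench at its left, x -140..20, y 200..360 mm in its frame, is always clear.
- lid (a joint): Lid angle, rad: 0 shut, grows as the front edge is lifted, stop 1.45. White slab 205 deep, 220 wide, 20 thick, 0.95 kg. Balance point always 0.80 (46 degrees): below it the lid falls shut if let go, above it the spring runs it up to the stop; almost no friction. At the handle it takes about 1.5 N up when shut, nearly none at balance, about 2.3 N held back at 1.3 rad.
- lid_handle (a point): Centre of the lid's bow handle: round steel bar, 12 mm thick, 120 long, along the hinge axis (this y), on two posts near the front edge, 34 mm clear under it. 192 mm in front of and 50 mm above the hinge axis when shut (187 above the bench). Turns with the lid: x to the hinge, z out of the lid's top. Gripped from above across the bar, the bar can turn between the pads as the lid swings.
- lid_hinge (a point): Point on the hinge axis, midway across the lid, 137 mm above the bench, fixed to the incubator (x 107, y 55 mm of its frame). Axes as the incubator's; the hinge axis runs along y.
- carton_center (a point): Centre (half-way up) of the closed white and blue carton that starts standing upright on the shut lid, behind the handle: 50 (its x) by 80 (its y) by 100 mm high (its z, up), about 0.12 kg, rigid, with glass pipettes inside. Standing on the bench its centre is 50 mm up.
- carton: The closed carton again, its origin at the centre of its underside, axes as above.
- open_carton: Bystander: open white and blue carton 80 by 80 by 115 mm (flaps up to 165 mm) on the bench to the left and rear of the incubator. Origin: centre of its underside.
- oil_bottle: Bystander: bottle, 58 mm across, 120 mm high, on the bench right of the incubator. Origin: centre of its underside.
- dish_stack: Bystander: stack of clear culture dishes, 63 mm across, 44 mm high, on the bench right of the incubator. Origin: centre of its underside.

How it is judged:
On the way, in this order (a step that is already met when the one before it is completed fails the run):
1. the carton stands upright on the bench, let go and at rest, with the lid still shut (height (world z) of carton_center below 0.055 m and angle between carton's own z axis and vertical below 0.12 rad and contact force between carton and the fingers below 0.05 N and linear speed of carton below 0.03 m/s and value of joint lid below 0.1 rad), for 0.2 s.
2. the lid is lifted past its balance point (over 0.86 rad) (value of joint lid above 0.86 rad), for 0.2 s.
At the end, for the whole second after the job is handed in: The robot still holds the lid, steady (under 0.05 rad/s), at 0.59 to 0.775 rad, that is 1.5 to 12 degrees below the balance point of 0.80 rad, with nothing else bearing it; the carton stands upright (within 7 degrees) on the bench, at rest and let go (value of joint lid between 0.59 and 0.775 rad and velocity of joint lid between -0.05 and 0.05 rad/s and (contact force between lid and the fingers above 0.1 N or contact force between lid and the arm above 0.1 N) and contact force between lid and carton below 0.05 N and height (world z) of carton_center below 0.055 m and angle between carton's own z axis and vertical below 0.12 rad and linear speed of carton below 0.03 m/s and contact force between carton and the fingers below 0.05 N); the arm keeps its last pose, push and grip.
It fails at once if the lid is let fly up towards its stop (over 1.3 rad or faster than 2.5 rad/s) (value of joint lid above 1.3 rad or velocity of joint lid above 2.5 rad/s).
It fails at once if the lid falls or is slammed (faster than 2.5 rad/s downward) (velocity of joint lid below -2.5 rad/s).
It fails at once if the carton is dropped (moves faster than 0.8 m/s out of the hand) (linear speed of carton above 0.8 m/s and contact force between carton and the fingers below 0.01 N).
It fails at once if a bystander is moved by more than 20 mm (distance of any of open_carton, oil_bottle, dish_stack from where it was at the start of the episode above 0.02 m).
It also fails if it takes over 58 s, if anything falls off the work surface, if the arm or the gripper's body presses on something with over 40 N, if the wrist force passes 120 N, or if a joint passes its speed limit or range.

### The arm

A 6-joint arm with a two-finger parallel gripper is mounted at the origin on the work surface. World frame = base frame: x ahead of the robot, y to its left, z up, the work surface at z = 0. Lengths are in m, angles in rad, forces in N, time in s.
With the tool pointing down it reaches from about 0.25 to 0.8 m from the base axis. Payload 8.5 kg.
Tool frame: the origin (TCP) lies midway between the tips of the shut fingers; the grasp point (between the pads) lies 19 mm behind it; z points along the fingers, y is the line along which they close (so a half turn about z gives the same grasp; the last joint's range is limited). The gripper opens to 85 mm and grips with 20 to 120 N. Pads are 22 mm wide; open, the fingers measure 114 mm over their backs; the gripper's body (76 mm by 85 mm) begins 54 mm behind the grasp point. The pads swing forward as they close: fully open they stand 13 mm farther back than shut.
Start: joints at [1.25, 0.238, -0.013, 1.319, 0, 1.571], TCP at [0.166, 0.498, 0.201] pointing down, gripper open.
Joint ranges: [-2.66, 2.66], [-1.03, 1.9], [-1.14, 1.46], [-1.82, 2.27], [-1.45, 1.34], [-3.14, 3.14]. Speed limits (rad/s): [2.22, 2.22, 2.79, 3.14, 3.14, 3.14].

### API

Orientations are given as a unit quaternion [x, y, z, w].
In Python, from workcell import status, optics, close_job gives the robot as it stands.
- The arm moves only by the tool send_rows, never from a script. Its arguments are lists of equal length, an entry for each row: "delta_pos": the shift along the world's x, y, z normalised to -1 to 1, where 1 is 20 mm, a list of three; "angular": the turn, a rotation vector about the world's x, y, z normalised to -1 to 1, where 1 is 0.15 rad, a list of three. In form: {"delta_pos": [[dx, dy, dz], ...], "angular": [[rx, ry, rz], ...]}. A call has 1 to 5 rows; each row shifts and turns the commanded pose from where the row before left it; what a row does not reach is not made up. A row lasts 1/10 s, in which the tool goes at most 50 mm and 8.59 degrees, less where a joint would pass 70% of its speed; a pose out of reach is approached as far as the arm can. A call with a number of a shift or a turn outside -1 to 1 is refused whole. A call with a gripper value outside its range is refused whole. "claw" is the opening, from 0 (shut) to 1 (fully open), set as the call begins (left out, the last holds). The fingers move at their own pace and stop on an object; "newtons" is the grip in N (left out, the last holds). Time passes only in rows, so rows that do not move let the fingers close. It gives the time, the measured TCP pose, the force, the opening and the grip force at its end, in the units of the state.
- status.state(): the state, without advancing time (a new reading comes with each control period).
- optics.capture(name): name is "scene" or "top"; returns a dict with "color" (480x640x3 uint8, red, green, blue), "vertical_fov" (degrees; the focal length in pixels is half the picture's height over the tangent of half this angle, whatever the lens; pixels are square), "cx", "cy" (the principal point, pixels), "T" (4x4, takes a point from camera to world coordinates). Camera axes: x right, y down, z forward; pixel columns grow to the right and rows downward; lengths in m; the calibration is good to about 2 mm. A picture is of the moment at which its call begins. There is no depth.
- close_job(): hands the job in; it is judged then, once.
The state is a dict: "t": time; "qpos": joint angles; "dq": joint speeds; "tau": joint torques, N m; "tool_pos": TCP position; "tcp_rot": TCP orientation; "wrist_force": force on the tool from outside, world axes, zero at the start; "moment": the same for the moment, N m; "opening": finger opening in m; "grip_force": force on a finger pad.
Only numpy, scipy, OpenCV 4.12 (cv2) and the standard library are available. Lean on these libraries where they do the work, as an engineer would, in place of code of your own. Each camera call takes 0.05 s, during which the arm holds its last target. There are 200 camera calls.

## Working session

There is one attempt and no reset: what is moved stays moved. The work goes in short steps, Python scripts to look and compute and a tool call to move; the robot and the scene stay as the last step left them, time stands still between calls to the robot, and variables do not carry over. Pictures are saved under pics/ and viewed, at most 10 in all, crops included, and the job is handed in when it is done.

Besides the shell and the picture viewer there is one more tool, called after "Call:" by a JSON object that holds its "method" and its "body", one argument or row to a line. send_rows: Moves the arm, as the interface text tells. Scaled input: -1 to 1 covers 20 mm each way for a shift and 0.15 rad each way for a turn. Its arguments: {"type":"object","properties":{"delta_pos":{"type":"array"},"angular":{"type":"array"},"claw":{"type":"number"},"newtons":{"type":"number"}},"required":["delta_pos","angular"]}

```bash
mkdir -p pics; ls
python3 - <<'E'
from workcell import status, optics
import cv2,json,numpy as np
print(status.state())
for n in("scene","top"):
    c=optics.capture(n); cv2.imwrite(f"pics/{n}0.png",c["color"][:,:,::-1])
    print(n,c["vertical_fov"],c["cx"],c["cy"],np.round(c["T"],4).tolist())
E
```

```text
pics
{'t': 0.0, 'qpos': array([ 1.24998116e+00,  2.38781927e-01, -1.42568746e-02,  1.31918541e+00,
        2.28131442e-06,  1.57076968e+00]), 'dq': array([ 0.00029341,  0.00060513,  0.00147549, -0.00048664,  0.0007813 ,
        0.00078445]), 'tau': array([ 2.40467416e-03, -5.38771462e+01,  3.46440911e+01,  1.84848940e-02,
        1.48057820e-04, -1.35418002e-06]), 'tool_pos': array([0.16540963, 0.49778291, 0.20017603]), 'tcp_rot': array([ 1.59707380e-01,  9.87164142e-01, -7.04591548e-04, -1.15166411e-04]), 'wrist_force': array([-0.52192872, -0.18363248, -0.72519375]), 'moment': array([-0.0594449 ,  0.00814196, -0.00517031]), 'grip_force': 0.0, 'opening': 0.08491991235243079}
scene 55.316827252815074 323.0957702856141 239.9740540648093 [[0.4157, 0.6947, -0.5871, 1.0804], [0.9094, -0.3245, 0.2601, -0.2761], [-0.0098, -0.642, -0.7666, 0.8162], [0.0, 0.0, 0.0, 1.0]]
top 47.798451936024755 328.20282584591104 225.56979830130211 [[-0.0282, -0.9884, 0.1493, 0.3791], [-0.9994, 0.0311, 0.0169, -0.0385], [-0.0214, -0.1487, -0.9886, 1.2363], [0.0, 0.0, 0.0, 1.0]]
```

View pics/scene0.png

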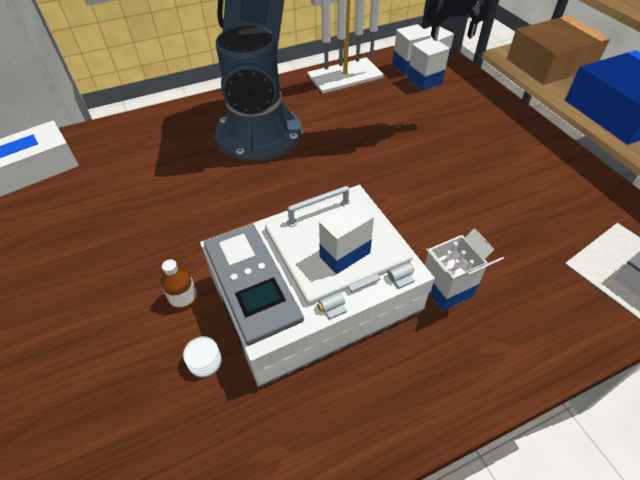

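View pics/top0.png

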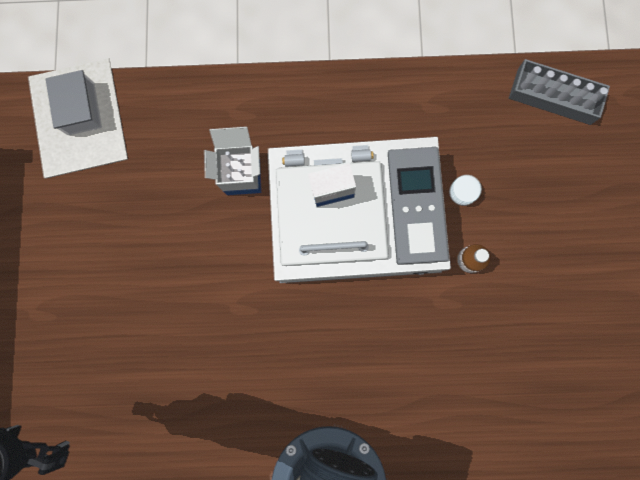

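The overview shows the incubator's deck at top-view px (268-450, 138-280), its handle at about (335,247) and the carton at about (333,186). The open carton is at its left (235,165), and the bottle and dishes are at its right. I'll enlarge both views.

Run:
```python
import cv2
a=cv2.imread("pics/top0.png")[120:290,200:460]; cv2.imwrite("pics/topc.png",cv2.resize(a,None,fx=3,fy=3,interpolation=cv2.INTER_CUBIC))
a=cv2.imread("pics/scene0.png")[175:325,250:450]; cv2.imwrite("pics/scenec.png",cv2.resize(a,None,fx=4,fy=4,interpolation=cv2.INTER_CUBIC))
```

```text
(no output)
```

View pics/topc.png

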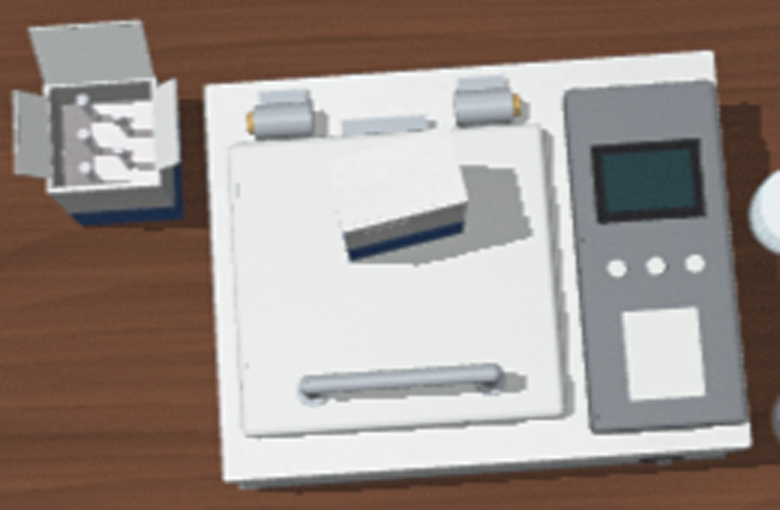

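View pics/scenec.png

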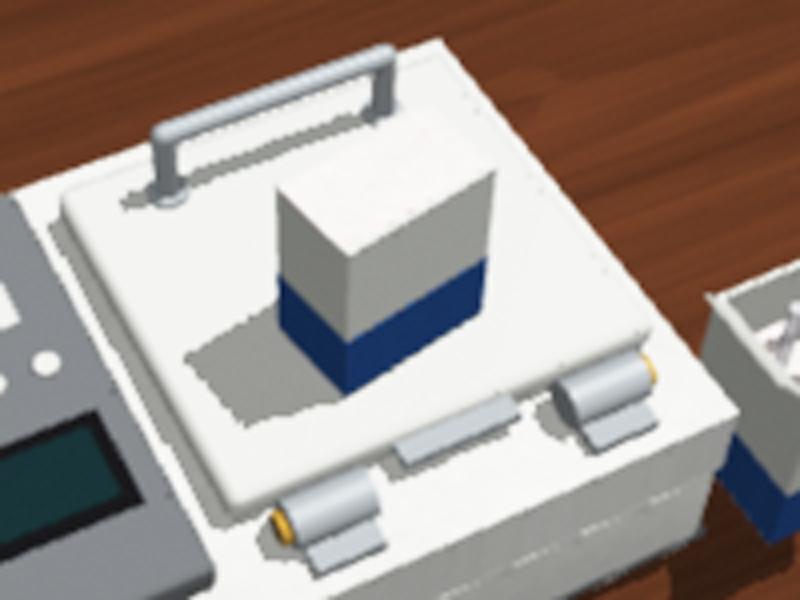

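Corner pixels read off the crops:

- **Top crop, deck:** (205,86), (714,52), (750,445), (224,481).
- **Top crop, handle ends:** about (305,385) and (497,374).
- **Top crop, carton:** top front corners (342,235) and (467,202), bottom front corner (350,260).
- **Scene crop, carton:** top (350,255), (495,170), (278,187); bottom (347,393), (482,310), (280,328).

```bash
cat > h.py <<'E'
import numpy as np
from scipy.optimize import least_squares
K={'top':(47.798451936024755,328.2028,225.5698,np.array([[-0.0282,-0.9884,0.1493,0.3791],[-0.9994,0.0311,0.0169,-0.0385],[-0.0214,-0.1487,-0.9886,1.2363],[0,0,0,1]])),
'scene':(55.316827252815074,323.0958,239.974,np.array([[0.4157,0.6947,-0.5871,1.0804],[0.9094,-0.3245,0.2601,-0.2761],[-0.0098,-0.642,-0.7666,0.8162],[0,0,0,1]]))}
def proj(cam,P):
    v,cx,cy,T=K[cam]; f=240/np.tan(np.radians(v)/2)
    p=(np.atleast_2d(P)-T[:3,3])@T[:3,:3]
    return np.c_[cx+f*p[:,0]/p[:,2],cy+f*p[:,1]/p[:,2]]
def place(q,P):
    c,s=np.cos(q[2]),np.sin(q[2]); P=np.atleast_2d(P)
    return np.c_[q[0]+c*P[:,0]-s*P[:,1],q[1]+s*P[:,0]+c*P[:,1],P[:,2]]
def fit(obs,q0):
    f=lambda q:np.concatenate([(proj(c,place(q,p))[0]-u) for c,p,u in obs])
    r=least_squares(f,q0,loss='soft_l1'); return r.x,r.fun
E
python3 - <<'E'
from h import *
t=lambda u,v:np.array([200+u/3,120+v/3]); s=lambda u,v:np.array([250+u/4,175+v/4])
inc=[('top',(.14,.18,.125),t(205,86)),('top',(.14,-.18,.125),t(714,52)),('top',(-.14,-.18,.125),t(750,445)),('top',(-.14,.18,.125),t(224,481)),
('top',(-.085,.055,.187),t(401,378)),('scene',(-.085,.115,.187),s(388,50)),('scene',(-.085,-.005,.187),s(163,133)),('scene',(.14,.18,.125),s(738,410)),('scene',(-.14,.18,.125),s(440,40))]
q,r=fit(inc,[.6,0,0]); print('inc',q.round(4),r.round(1)); 
for n,p in dict(handle=(-.085,.055,.187),hinge=(.107,.055,.137),spot=(-.06,.28,.05)).items(): print(n,place(q,p).round(4))
a,b,h0,h1=.025,.04,.147,.247
car=[('top',(-a,b,h1),t(342,235)),('top',(-a,-b,h1),t(467,202)),('top',(-a,b,h0),t(350,260)),('scene',(a,-b,h1),s(350,255)),('scene',(a,b,h1),s(495,170)),('scene',(-a,-b,h1),s(278,187)),('scene',(a,-b,h0),s(347,393)),('scene',(a,b,h0),s(482,310)),('scene',(-a,-b,h0),s(280,328))]
q,r=fit(car,[.65,0,0]); print('car',q.round(4),r.round(1))
E
```

```text
inc [ 0.5842 -0.0801  0.0311] [-0.5 -1.1 -0.8 -0.6 -0.5  0.5 -1.  -0.8 -1.2 -0.3 -1.9  0.8 -1.3 -0.2
 -1.3  0.  -1.3 -1. ]
handle [[ 0.4975 -0.0278  0.187 ]]
hinge [[ 0.6895 -0.0218  0.137 ]]
spot [[0.5155 0.1979 0.05  ]]
car [ 0.6175 -0.028   0.2507] [-0.6 -1.4 -1.1 -2.2 -0.9  0.1 -0.  -0.3 -0.1 -1.9 -1.2 -0.8 -0.1  1.2
 -0.9 -0.3 -0.7  0.4]
```

Call:
{"method": "send_rows", "body": {
  "delta_pos": [
    [0.83,-0.97,0.4],
    [0.83,-0.97,0.4],
    [0.83,-0.97,0.4],
    [0.83,-0.97,0.4],
    [0.83,-0.97,0.4]
  ],
  "angular": [
    [0,0,-0.25],
    [0,0,-0.25],
    [0,0,-0.25],
    [0,0,-0.25],
    [0,0,-0.25]
  ],
  "claw": 1
}}

```text
t: 0.6
tool_pos: [0.2489, 0.4002, 0.2408]
tcp_rot: [0.252, 0.968, -0.0, -0.0]
wrist_force: [0.5, 0.5, 0.0]
opening: 0.0855
grip_force: 0.0
```

Call:
{"method": "send_rows", "body": {
  "delta_pos": [
    [0.83,-0.97,0.4],
    [0.83,-0.97,0.4],
    [0.83,-0.97,0.4],
    [0.83,-0.97,0.4],
    [0.83,-0.97,0.4]
  ],
  "angular": [
    [0,0,-0.25],
    [0,0,-0.25],
    [0,0,-0.25],
    [0,0,-0.25],
    [0,0,-0.25]
  ]
}}

```text
t: 1.1
tool_pos: [0.3319, 0.3032, 0.2809]
tcp_rot: [0.342, 0.94, -0.0, -0.0]
wrist_force: [0.1, 1.4, 0.6]
opening: 0.0853
grip_force: 0.0
```

Call:
{"method": "send_rows", "body": {
  "delta_pos": [
    [0.83,-0.97,0.4],
    [0.83,-0.97,0.4],
    [0.83,-0.97,0.4],
    [0.83,-0.97,0.4],
    [0.83,-0.97,0.4]
  ],
  "angular": [
    [0,0,-0.25],
    [0,0,-0.25],
    [0,0,-0.25],
    [0,0,-0.25],
    [0,0,-0.25]
  ]
}}

```text
t: 1.6
tool_pos: [0.415, 0.2062, 0.3209]
tcp_rot: [0.428, 0.904, -0.0, -0.0]
wrist_force: [-0.3, -1.0, 0.7]
opening: 0.0853
grip_force: 0.0
```

Call:
{"method": "send_rows", "body": {
  "delta_pos": [
    [0.83,-0.97,0.2],
    [0.83,-0.97,0.2],
    [0.83,-0.97,0.2],
    [0.83,-0.97,0],
    [0.83,-0.97,0]
  ],
  "angular": [
    [0,0,-0.25],
    [0,0,-0.25],
    [0,0,-0.25],
    [0,0,-0.25],
    [0,0,-0.25]
  ]
}}

```text
t: 2.1
tool_pos: [0.4981, 0.1092, 0.3326]
tcp_rot: [0.511, 0.86, -0.0, -0.0]
wrist_force: [0.9, 0.8, 0.9]
opening: 0.0858
grip_force: 0.0
```

Call:
{"method": "send_rows", "body": {
  "delta_pos": [
    [0.83,-0.97,0],
    [0.83,-0.97,0],
    [0.83,-0.97,0],
    [0.83,-0.97,0],
    [0.83,-0.97,0]
  ],
  "angular": [
    [0,0,-0.25],
    [0,0,-0.25],
    [0,0,-0.25],
    [0,0,-0.25],
    [0,0,-0.25]
  ]
}}

```text
t: 2.6
tool_pos: [0.581, 0.0123, 0.3324]
tcp_rot: [0.589, 0.808, -0.0, -0.0]
wrist_force: [0.0, 0.0, -0.5]
opening: 0.0854
grip_force: 0.0
```

Call:
{"method": "send_rows", "body": {
  "delta_pos": [
    [0.61,-0.67,0],
    [0.61,-0.67,0],
    [0.61,-0.67,0],
    [0,0,0]
  ],
  "angular": [
    [0,0,-0.135],
    [0,0,-0.135],
    [0,0,-0.135],
    [0,0,0]
  ]
}}

```text
t: 3.0
tool_pos: [0.6181, -0.0285, 0.3313]
tcp_rot: [0.614, 0.79, -0.001, -0.001]
wrist_force: [-0.2, 0.1, -0.2]
opening: 0.0858
grip_force: 0.0
```

Run:
```python
from workcell import optics
import cv2
a=optics.capture("scene")["color"][:,:,::-1][100:325,230:450]; cv2.imwrite("pics/s1.png",cv2.resize(a,None,fx=2.6,fy=2.6))
```

```text
(no output)
```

View pics/s1.png

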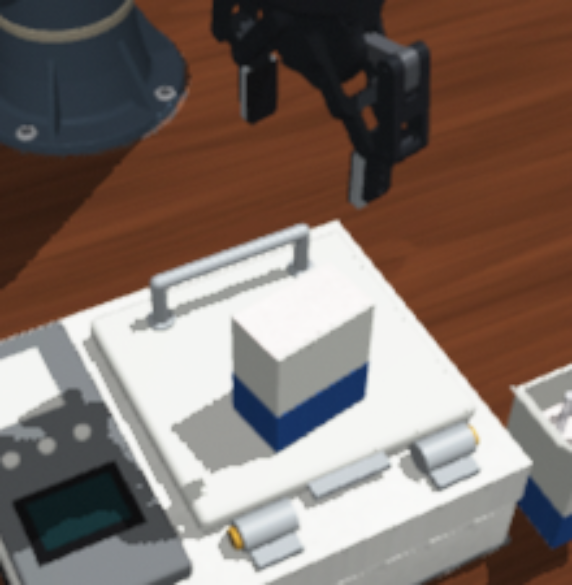

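The open fingers straddle the carton along x; their midpoint at about (312,160) is above the carton top at about (303,310). I'll descend and grip.

Call:
{"method": "send_rows", "body": {
  "delta_pos": [
    [0,0,-0.95],
    [0,0,-0.95],
    [0,0,-0.95],
    [0,0,-0.95]
  ],
  "angular": [
    [0,0,0],
    [0,0,0],
    [0,0,0],
    [0,0,0]
  ]
}}

```text
t: 3.45
tool_pos: [0.6164, -0.0262, 0.2562]
tcp_rot: [0.612, 0.791, 0.0, -0.0]
wrist_force: [-0.5, 0.8, -0.6]
opening: 0.0855
grip_force: 0.0
```

Call:
{"method": "send_rows", "body": {
  "delta_pos": [
    [0,0,-0.9],
    [0,0,-0.9],
    [0,0,-0.6],
    [0,0,-0.6],
    [0,0,0]
  ],
  "angular": [
    [0,0,0],
    [0,0,0],
    [0,0,0],
    [0,0,0],
    [0,0,0]
  ]
}}

```text
t: 3.95
tool_pos: [0.6162, -0.0267, 0.1954]
tcp_rot: [0.613, 0.79, -0.001, -0.001]
wrist_force: [0.1, -0.3, -0.5]
opening: 0.0858
grip_force: 0.0
```

Call:
{"method": "send_rows", "body": {
  "delta_pos": [
    [0,0,0],
    [0,0,0],
    [0,0,0],
    [0,0,0],
    [0,0,0]
  ],
  "angular": [
    [0,0,0],
    [0,0,0],
    [0,0,0],
    [0,0,0],
    [0,0,0]
  ],
  "claw": 0,
  "newtons": 25
}}

```text
t: 4.45
tool_pos: [0.6176, -0.0271, 0.1978]
tcp_rot: [0.613, 0.79, 0.0, 0.001]
wrist_force: [-0.8, -0.4, 6.5]
opening: 0.0494
grip_force: 25.9
```

Call:
{"method": "send_rows", "body": {
  "delta_pos": [
    [0,0,0.3],
    [0,0,0.6],
    [0,0,0.8],
    [0,0,0.8],
    [0,0,0.8]
  ],
  "angular": [
    [0,0,0],
    [0,0,0],
    [0,0,0],
    [0,0,0],
    [0,0,0]
  ]
}}

```text
t: 4.95
tool_pos: [0.6171, -0.027, 0.2641]
tcp_rot: [0.613, 0.79, 0.0, 0.0]
wrist_force: [0.1, -0.2, -0.8]
opening: 0.0501
grip_force: 26.2
```

Run:
```python
from workcell import optics
import cv2
a=optics.capture("scene")["color"][:,:,::-1][100:325,230:450]; cv2.imwrite("pics/s2.png",cv2.resize(a,None,fx=2.6,fy=2.6))
```

```text
(no output)
```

View pics/s2.png

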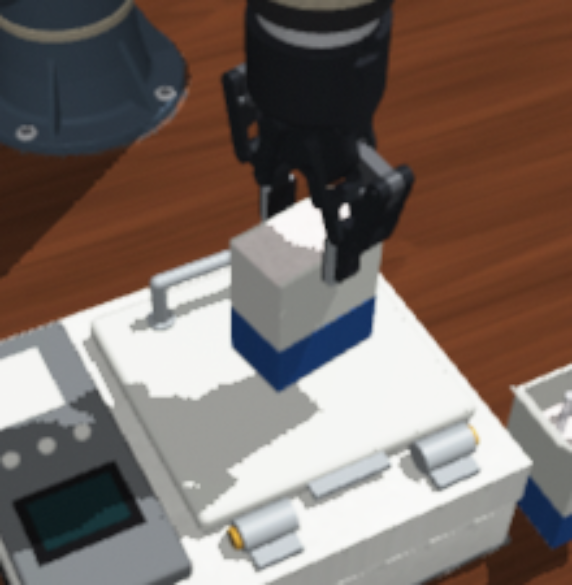

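The carton is held upright and clear of the lid, with its bottom corner at about (280,388) above its shadow. I'll carry it to the left bench spot.

Call:
{"method": "send_rows", "body": {
  "delta_pos": [
    [-0.2,0.4,0.5],
    [-0.34,0.75,0.3],
    [-0.34,0.75,0],
    [-0.34,0.75,0],
    [-0.34,0.75,0]
  ],
  "angular": [
    [0,0,0],
    [0,0,0],
    [0,0,0],
    [0,0,0],
    [0,0,0]
  ]
}}

```text
t: 5.5
tool_pos: [0.5848, 0.0427, 0.2783]
tcp_rot: [0.612, 0.791, -0.0, -0.0]
wrist_force: [-0.2, -0.5, -1.0]
opening: 0.0497
grip_force: 26.3
```

Call:
{"method": "send_rows", "body": {
  "delta_pos": [
    [-0.34,0.75,0],
    [-0.34,0.75,0],
    [-0.34,0.75,0],
    [-0.34,0.75,0],
    [-0.34,0.75,0]
  ],
  "angular": [
    [0,0,0],
    [0,0,0],
    [0,0,0],
    [0,0,0],
    [0,0,0]
  ]
}}

```text
t: 6.0
tool_pos: [0.5513, 0.1172, 0.2788]
tcp_rot: [0.613, 0.79, -0.0, -0.0]
wrist_force: [0.5, 1.1, -1.5]
opening: 0.0495
grip_force: 26.3
```

Call:
{"method": "send_rows", "body": {
  "delta_pos": [
    [-0.34,0.75,0],
    [-0.34,0.75,0],
    [-0.34,0.75,0],
    [-0.34,0.75,0],
    [-0.34,0.75,0]
  ],
  "angular": [
    [0,0,0],
    [0,0,0],
    [0,0,0],
    [0,0,0],
    [0,0,0]
  ]
}}

```text
t: 6.5
tool_pos: [0.5174, 0.1922, 0.2788]
tcp_rot: [0.613, 0.79, -0.0, -0.0]
wrist_force: [-0.1, 0.5, -1.7]
opening: 0.0496
grip_force: 26.3
```

Call:
{"method": "send_rows", "body": {
  "delta_pos": [
    [-0.2,0.4,-0.4],
    [0,0,-0.8],
    [0,0,-0.9],
    [0,0,-0.9],
    [0,0,-0.9]
  ],
  "angular": [
    [0,0,0],
    [0,0,0],
    [0,0,0],
    [0,0,0],
    [0,0,0]
  ]
}}

```text
t: 7.0
tool_pos: [0.5136, 0.1991, 0.1995]
tcp_rot: [0.613, 0.79, -0.0, -0.0]
wrist_force: [0.3, 0.7, -1.9]
opening: 0.0498
grip_force: 26.3
```

Call:
{"method": "send_rows", "body": {
  "delta_pos": [
    [0,0,-0.9],
    [0,0,-0.9],
    [0,0,-0.9],
    [0,0,-0.9],
    [0,0,-0.9]
  ],
  "angular": [
    [0,0,0],
    [0,0,0],
    [0,0,0],
    [0,0,0],
    [0,0,0]
  ]
}}

```text
t: 7.5
tool_pos: [0.5135, 0.199, 0.1095]
tcp_rot: [0.613, 0.79, -0.0, -0.0]
wrist_force: [0.6, -0.4, -2.1]
opening: 0.0494
grip_force: 26.3
```

Call:
{"method": "send_rows", "body": {
  "delta_pos": [
    [0,0,-0.9],
    [0,0,-0.7],
    [0,0,-0.4],
    [0,0,-0.2],
    [0,0,0]
  ],
  "angular": [
    [0,0,0],
    [0,0,0],
    [0,0,0],
    [0,0,0],
    [0,0,0]
  ]
}}

```text
t: 8.0
tool_pos: [0.5137, 0.199, 0.0665]
tcp_rot: [0.613, 0.79, -0.0, -0.0]
wrist_force: [0.7, -0.3, -2.0]
opening: 0.0496
grip_force: 26.2
```

Call:
{"method": "send_rows", "body": {
  "delta_pos": [
    [0,0,-0.3],
    [0,0,-0.2],
    [0,0,-0.15],
    [0,0,-0.1],
    [0,0,0]
  ],
  "angular": [
    [0,0,0],
    [0,0,0],
    [0,0,0],
    [0,0,0],
    [0,0,0]
  ]
}}

```text
t: 8.5
tool_pos: [0.5138, 0.1989, 0.0515]
tcp_rot: [0.613, 0.79, -0.0, -0.0]
wrist_force: [0.3, -0.1, -1.3]
opening: 0.0494
grip_force: 26.3
```

Call:
{"method": "send_rows", "body": {
  "delta_pos": [
    [0,0,-0.05],
    [0,0,-0.05],
    [0,0,0]
  ],
  "angular": [
    [0,0,0],
    [0,0,0],
    [0,0,0]
  ]
}}

```text
t: 8.8
tool_pos: [0.5141, 0.199, 0.0508]
tcp_rot: [0.613, 0.79, 0.0, 0.0]
wrist_force: [-3.1, -0.6, 8.5]
opening: 0.0497
grip_force: 27.2
```

On the bench (8.5 N). I'll release and go straight up.

Call:
{"method": "send_rows", "body": {
  "delta_pos": [
    [0,0,0],
    [0,0,0],
    [0,0,0],
    [0,0,0],
    [0,0,0]
  ],
  "angular": [
    [0,0,0],
    [0,0,0],
    [0,0,0],
    [0,0,0],
    [0,0,0]
  ],
  "claw": 1
}}

```text
t: 9.3
tool_pos: [0.5139, 0.199, 0.0497]
tcp_rot: [0.613, 0.79, -0.0, -0.0]
wrist_force: [0.3, -0.5, -0.5]
opening: 0.0855
grip_force: 0.0
```

Call:
{"method": "send_rows", "body": {
  "delta_pos": [
    [0,0,0.3],
    [0,0,0.6],
    [0,0,0.9],
    [0,0,0.9],
    [0,0,0.9]
  ],
  "angular": [
    [0,0,0],
    [0,0,0],
    [0,0,0],
    [0,0,0],
    [0,0,0]
  ]
}}

```text
t: 9.8
tool_pos: [0.5141, 0.199, 0.1236]
tcp_rot: [0.613, 0.79, 0.0, 0.0]
wrist_force: [0.3, -0.4, -1.0]
opening: 0.0852
grip_force: 0.0
```

Call:
{"method": "send_rows", "body": {
  "delta_pos": [
    [0,0,1],
    [0,0,1],
    [0,0,1],
    [0,0,1],
    [0,0,1]
  ],
  "angular": [
    [0,0,0],
    [0,0,0],
    [0,0,0],
    [0,0,0],
    [0,0,0]
  ]
}}

```text
t: 10.3
tool_pos: [0.5139, 0.199, 0.2238]
tcp_rot: [0.613, 0.79, 0.0, 0.0]
wrist_force: [0.1, 0.5, -0.1]
opening: 0.0858
grip_force: 0.0
```

Call:
{"method": "send_rows", "body": {
  "delta_pos": [
    [0,-0.5,1],
    [0,-1,1],
    [0,-1,0],
    [0,-1,0],
    [0,-1,0]
  ],
  "angular": [
    [0,0,-0.3],
    [0,0,-0.3],
    [0,0,-0.3],
    [0,0,-0.3],
    [0,0,-0.25]
  ]
}}

```text
t: 10.8
tool_pos: [0.5139, 0.1082, 0.2631]
tcp_rot: [0.695, 0.719, 0.001, 0.0]
wrist_force: [-0.2, -0.4, -0.7]
opening: 0.085
grip_force: 0.0
```

Call:
{"method": "send_rows", "body": {
  "delta_pos": [
    [-0.1,-1,0],
    [-0.1,-1,0],
    [-0.1,-1,0],
    [-0.1,-1,0],
    [-0.1,-1,0]
  ],
  "angular": [
    [0,0,0],
    [0,0,0],
    [0,0,0],
    [0,0,0],
    [0,0,0]
  ]
}}

```text
t: 11.3
tool_pos: [0.5037, 0.0082, 0.263]
tcp_rot: [0.695, 0.719, 0.0, 0.0]
wrist_force: [0.1, 0.2, 0.2]
opening: 0.0855
grip_force: 0.0
```

Call:
{"method": "send_rows", "body": {
  "delta_pos": [
    [-0.15,-0.9,0],
    [-0.15,-0.9,0],
    [0,0,-0.5],
    [0,0,0]
  ],
  "angular": [
    [0,0,0],
    [0,0,0],
    [0,0,0],
    [0,0,0]
  ]
}}

```text
t: 11.7
tool_pos: [0.4974, -0.0271, 0.2514]
tcp_rot: [0.695, 0.719, -0.0, -0.0]
wrist_force: [0.3, 0.5, -0.4]
opening: 0.0853
grip_force: 0.0
```

Run:
```python
from workcell import optics
import cv2
a=optics.capture("scene")["color"][:,:,::-1][75:325,230:480]; cv2.imwrite("pics/s3.png",cv2.resize(a,None,fx=2.4,fy=2.4))
```

```text
(no output)
```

View pics/s3.png

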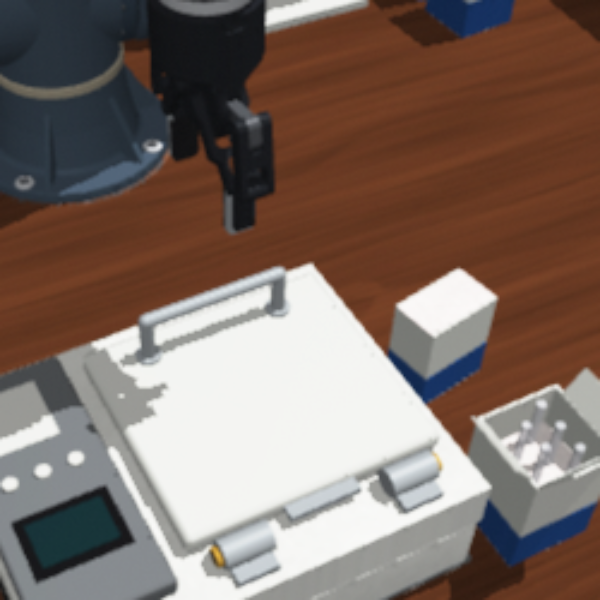

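The carton stands upright on the bench at about (443,335), clear of everything, and the gripper is over the bar. I'll descend and grip the bar.

Call:
{"method": "send_rows", "body": {
  "delta_pos": [
    [0,0,-0.9],
    [0,0,-0.9],
    [0,0,-0.9],
    [0,0,-0.9],
    [0,0,-0.6]
  ],
  "angular": [
    [0,0,0],
    [0,0,0],
    [0,0,0],
    [0,0,0],
    [0,0,0]
  ]
}}

```text
t: 12.25
tool_pos: [0.4977, -0.0262, 0.1669]
tcp_rot: [0.695, 0.719, -0.0, -0.0]
wrist_force: [-1.5, 0.4, 0.3]
opening: 0.0856
grip_force: 0.0
```

Call:
{"method": "send_rows", "body": {
  "delta_pos": [
    [0,0,0],
    [0,0,0],
    [0,0,0],
    [0,0,0],
    [0,0,0]
  ],
  "angular": [
    [0,0,0],
    [0,0,0],
    [0,0,0],
    [0,0,0],
    [0,0,0]
  ],
  "claw": 0,
  "newtons": 25
}}

```text
t: 12.75
tool_pos: [0.4982, -0.0271, 0.1683]
tcp_rot: [0.695, 0.719, 0.0, 0.0]
wrist_force: [-0.3, 0.8, 0.2]
opening: 0.0124
grip_force: 0.0
```

Call:
{"method": "send_rows", "body": {
  "delta_pos": [
    [0,0,0],
    [0,0,0],
    [0,0,0],
    [0,0,0]
  ],
  "angular": [
    [0,0,0],
    [0,0,0],
    [0,0,0],
    [0,0,0]
  ]
}}

```text
t: 13.15
tool_pos: [0.4979, -0.027, 0.1678]
tcp_rot: [0.695, 0.719, -0.0, -0.0]
wrist_force: [0.3, -1.0, -0.2]
opening: -0.0002
grip_force: 0.0
```

The fingers shut fully, so the bar isn't between the pads. I'll look.

Run:
```python
from workcell import optics
import cv2,numpy as np
a=optics.capture("scene")["color"][:,:,::-1][160:260,270:370]; b=optics.capture("top")["color"][:,:,::-1][180:280,280:380]
cv2.imwrite("pics/s4.png",cv2.resize(np.hstack([a,b]),None,fx=4,fy=4,interpolation=cv2.INTER_CUBIC))
```

```text
(no output)
```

View pics/s4.png

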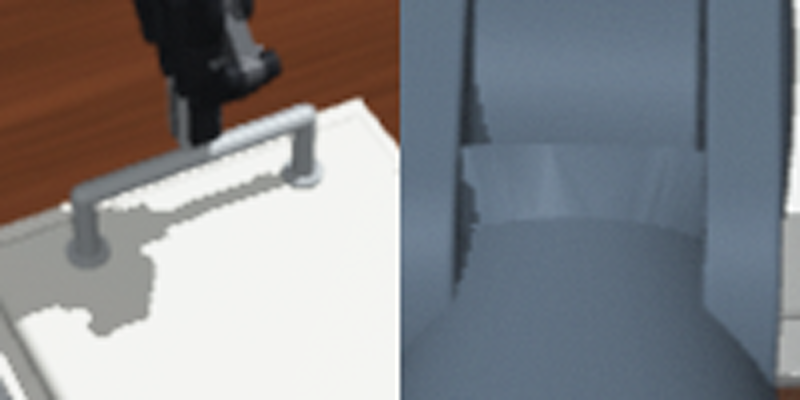

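Run:
```python
from h import *
q=[.5842,-.0801,.0311]
for n,p in dict(tcp=(.498,-.027,.168),grasp=(.498,-.027,.187)).items(): print(n,(proj('scene',p)[0]-[270,160])*4)
for y in(.115,.055,-.005): print(y,(proj('scene',place(q,(-.085,y,.187)))[0]-[270,160])*4, (proj('scene',place(q,(-.085,y,.147)))[0]-[270,160])*4)
from workcell import status; s=status.state(); print(s['tool_pos'],s['qpos'],s['opening'],s['grip_force'],s['wrist_force'])
```

```text
tcp [193.69362838 179.45363326]
grasp [193.00380665 152.02091675]
0.115 [300.26962896 113.00083246] [298.15867464 170.00464193]
0.055 [191.16170956 151.87825949] [192.64984042 208.62057036]
-0.005 [ 77.8783332  192.24348892] [ 83.24037909 248.66411703]
[ 0.49791514 -0.02703944  0.16776554] [-5.42381111e-02  2.07069494e-01 -1.40396567e-01  1.22347305e+00
 -2.05880136e-05  1.48231973e+00] -0.00011790797364967028 0.0 [-0.07465131 -0.1856396  -1.50779328]
```

The bar spans (85,195)–(305,108) in the left half and the finger tips end on its upper edge at about (205,140). The real tips therefore sit about 20 mm higher than I assumed (the carton grasp picture agrees). I'll open, go 15 mm lower and close again.

Call:
{"method": "send_rows", "body": {
  "delta_pos": [
    [0,0,0],
    [0,0,0],
    [0,0,0],
    [0,0,0],
    [0,0,0]
  ],
  "angular": [
    [0,0,0],
    [0,0,0],
    [0,0,0],
    [0,0,0],
    [0,0,0]
  ],
  "claw": 0.7
}}

```text
t: 13.75
tool_pos: [0.4979, -0.027, 0.1678]
tcp_rot: [0.695, 0.719, -0.0, -0.0]
wrist_force: [0.4, 0.4, 0.8]
opening: 0.0601
grip_force: 0.0
```

Call:
{"method": "send_rows", "body": {
  "delta_pos": [
    [0,0,-0.25],
    [0,0,-0.25],
    [0,0,-0.25],
    [0,0,0]
  ],
  "angular": [
    [0,0,0],
    [0,0,0],
    [0,0,0],
    [0,0,0]
  ]
}}

```text
t: 14.15
tool_pos: [0.4973, -0.027, 0.1518]
tcp_rot: [0.695, 0.719, -0.001, -0.001]
wrist_force: [-0.1, 0.1, 0.1]
opening: 0.0599
grip_force: 0.0
```

Call:
{"method": "send_rows", "body": {
  "delta_pos": [
    [0,0,0],
    [0,0,0],
    [0,0,0],
    [0,0,0],
    [0,0,0]
  ],
  "angular": [
    [0,0,0],
    [0,0,0],
    [0,0,0],
    [0,0,0],
    [0,0,0]
  ],
  "claw": 0
}}

```text
t: 14.65
tool_pos: [0.4981, -0.027, 0.153]
tcp_rot: [0.695, 0.719, 0.0, 0.0]
wrist_force: [-0.1, 0.8, 1.2]
opening: 0.0105
grip_force: 26.1
```

Call:
{"method": "send_rows", "body": {
  "delta_pos": [
    [0,0,0],
    [0,0,0],
    [0,0,0]
  ],
  "angular": [
    [0,0,0],
    [0,0,0],
    [0,0,0]
  ]
}}

```text
t: 14.95
tool_pos: [0.4982, -0.027, 0.153]
tcp_rot: [0.695, 0.719, 0.0, 0.0]
wrist_force: [0.8, -0.1, 1.8]
opening: 0.0106
grip_force: 26.2
```

Gripped, but at 10.6 mm on a 12 mm bar the pads are holding by their edges. I'll regrip about 9 mm lower, watching the force.

Call:
{"method": "send_rows", "body": {
  "delta_pos": [
    [0,0,0],
    [0,0,0],
    [0,0,0],
    [0,0,0]
  ],
  "angular": [
    [0,0,0],
    [0,0,0],
    [0,0,0],
    [0,0,0]
  ],
  "claw": 0.5
}}

```text
t: 15.35
tool_pos: [0.4978, -0.027, 0.1527]
tcp_rot: [0.695, 0.719, -0.0, -0.0]
wrist_force: [-0.5, -0.4, 0.3]
opening: 0.0425
grip_force: 0.0
```

Call:
{"method": "send_rows", "body": {
  "delta_pos": [
    [0,0,-0.15],
    [0,0,-0.15],
    [0,0,-0.15],
    [0,0,0]
  ],
  "angular": [
    [0,0,0],
    [0,0,0],
    [0,0,0],
    [0,0,0]
  ]
}}

```text
t: 15.75
tool_pos: [0.4976, -0.027, 0.1432]
tcp_rot: [0.695, 0.719, -0.0, -0.0]
wrist_force: [-0.2, 0.4, -0.1]
opening: 0.0424
grip_force: 0.0
```

Call:
{"method": "send_rows", "body": {
  "delta_pos": [
    [0,0,0],
    [0,0,0],
    [0,0,0],
    [0,0,0],
    [0,0,0]
  ],
  "angular": [
    [0,0,0],
    [0,0,0],
    [0,0,0],
    [0,0,0],
    [0,0,0]
  ],
  "claw": 0
}}

```text
t: 16.25
tool_pos: [0.4982, -0.027, 0.1439]
tcp_rot: [0.695, 0.719, 0.0, 0.0]
wrist_force: [-0.3, -0.3, 0.8]
opening: 0.0107
grip_force: 24.9
```

Now the bar is held well up the pads with no side force. I'll compute the arc rows.

Run:
```python
import numpy as np
th=np.r_[0,.02,.05,.09,.13,np.arange(.17,.93,.04),.92]
def p(t): return np.c_[-.192*(np.cos(t)-1)+.05*np.sin(t),.192*np.sin(t)+.05*(np.cos(t)-1)]
d=np.diff(p(th),axis=0)/.02
for t,(x,z) in zip(th[1:],d): print(round(t,3),[round(x,3),round(.031*x,3),round(z,3)])
print(p(np.array([.4,.6,.68,.86,.92])))
```

```text
0.02 [np.float64(0.052), np.float64(0.002), np.float64(0.191)]
0.05 [np.float64(0.085), np.float64(0.003), np.float64(0.285)]
0.09 [np.float64(0.127), np.float64(0.004), np.float64(0.376)]
0.13 [np.float64(0.142), np.float64(0.004), np.float64(0.371)]
0.17 [np.float64(0.156), np.float64(0.005), np.float64(0.365)]
0.21 [np.float64(0.171), np.float64(0.005), np.float64(0.358)]
0.25 [np.float64(0.185), np.float64(0.006), np.float64(0.351)]
0.29 [np.float64(0.199), np.float64(0.006), np.float64(0.343)]
0.33 [np.float64(0.212), np.float64(0.007), np.float64(0.335)]
0.37 [np.float64(0.226), np.float64(0.007), np.float64(0.326)]
0.41 [np.float64(0.238), np.float64(0.007), np.float64(0.317)]
0.45 [np.float64(0.251), np.float64(0.008), np.float64(0.307)]
0.49 [np.float64(0.263), np.float64(0.008), np.float64(0.297)]
0.53 [np.float64(0.275), np.float64(0.009), np.float64(0.286)]
0.57 [np.float64(0.286), np.float64(0.009), np.float64(0.275)]
0.61 [np.float64(0.297), np.float64(0.009), np.float64(0.263)]
0.65 [np.float64(0.307), np.float64(0.01), np.float64(0.251)]
0.69 [np.float64(0.317), np.float64(0.01), np.float64(0.239)]
0.73 [np.float64(0.326), np.float64(0.01), np.float64(0.226)]
0.77 [np.float64(0.335), np.float64(0.01), np.float64(0.213)]
0.81 [np.float64(0.343), np.float64(0.011), np.float64(0.199)]
0.85 [np.float64(0.351), np.float64(0.011), np.float64(0.185)]
0.89 [np.float64(0.358), np.float64(0.011), np.float64(0.171)]
0.92 [np.float64(0.273), np.float64(0.008), np.float64(0.119)]
[[0.03462721 0.07082137]
 [0.06176769 0.09967814]
 [0.07414569 0.1096069 ]
 [0.10462413 0.12812765]
 [0.11546261 0.13304652]]
```

Call:
{"method": "send_rows", "body": {
  "delta_pos": [
    [0.05,0,0.19],
    [0.085,0,0.285],
    [0.127,0.005,0.376],
    [0.142,0.005,0.371],
    [0.156,0.005,0.365]
  ],
  "angular": [
    [0,0,0],
    [0,0,0],
    [0,0,0],
    [0,0,0],
    [0,0,0]
  ]
}}

```text
t: 16.75
tool_pos: [0.5092, -0.0266, 0.1762]
tcp_rot: [0.695, 0.719, -0.0, -0.0]
wrist_force: [1.6, 0.9, -3.5]
opening: 0.0111
grip_force: 24.5
```

Call:
{"method": "send_rows", "body": {
  "delta_pos": [
    [0.171,0.005,0.358],
    [0.185,0.006,0.351],
    [0.199,0.006,0.343],
    [0.212,0.007,0.335],
    [0.226,0.007,0.326]
  ],
  "angular": [
    [0,0,0],
    [0,0,0],
    [0,0,0],
    [0,0,0],
    [0,0,0]
  ]
}}

```text
t: 17.25
tool_pos: [0.528, -0.026, 0.2103]
tcp_rot: [0.695, 0.719, -0.001, -0.001]
wrist_force: [-6.6, 1.3, 1.7]
opening: 0.0104
grip_force: 24.6
```

Call:
{"method": "send_rows", "body": {
  "delta_pos": [
    [0.238,0.007,0.317],
    [0.251,0.008,0.307],
    [0.263,0.008,0.297],
    [0.275,0.009,0.286],
    [0.286,0.009,0.275]
  ],
  "angular": [
    [0,0,0],
    [0,0,0],
    [0,0,0],
    [0,0,0],
    [0,0,0]
  ]
}}

```text
t: 17.75
tool_pos: [0.5533, -0.0251, 0.2407]
tcp_rot: [0.695, 0.719, -0.001, -0.001]
wrist_force: [-11.4, 2.2, 10.7]
opening: 0.0111
grip_force: 24.9
```

Call:
{"method": "send_rows", "body": {
  "delta_pos": [
    [0.297,0.009,0.263],
    [0.307,0.01,0.251],
    [0.317,0.01,0.239],
    [0.326,0.01,0.226],
    [0,0,0]
  ],
  "angular": [
    [0,0,0],
    [0,0,0],
    [0,0,0],
    [0,0,0],
    [0,0,0]
  ]
}}

```text
t: 18.25
tool_pos: [0.5802, -0.0243, 0.2614]
tcp_rot: [0.695, 0.719, 0.001, 0.0]
wrist_force: [-9.2, 1.8, 12.1]
opening: 0.0107
grip_force: 26.1
```

Run:
```python
from workcell import optics
import cv2
a=optics.capture("scene")["color"][:,:,::-1][75:325,230:480]; cv2.imwrite("pics/s5.png",cv2.resize(a,None,fx=2.4,fy=2.4,interpolation=cv2.INTER_CUBIC))
```

```text
(no output)
```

View pics/s5.png

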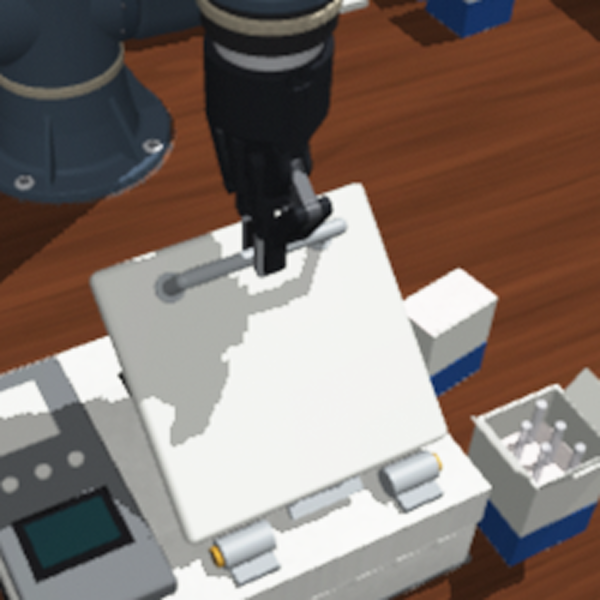

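The lid is open with the bar firmly in the fingers; its front corners are at (93,278) and (360,185), and the carton is untouched. Now the angle check from those corners.

```bash
cat > ang.py <<'E'
from h import *
import sys
q=[.5842,-.0801,.0311]
def ang(L,R):
    def f(v):
        t=v[0];x,z=-.219,.009
        P=[(.107+x*np.cos(t)+z*np.sin(t),.055+y,.137-x*np.sin(t)+z*np.cos(t)) for y in(.109,-.109)]
        return (proj('scene',place(q,P))-[L,R]).ravel()
    r=least_squares(f,[.7]); return r.x,r.fun
if __name__=='__main__': print(ang((380,152.1),(268.75,190.8)))
E
python3 ang.py
```

```text
(array([0.72222383]), array([-0.48491802, -2.04191089, -2.20575989, -2.55235095]))
```

About 0.72 rad against 0.73 planned. On to 0.92, easing the inward press a little.

Call:
{"method": "send_rows", "body": {
  "delta_pos": [
    [0.315,0.01,0.233],
    [0.323,0.01,0.219],
    [0.331,0.01,0.205],
    [0.338,0.01,0.191],
    [0.263,0.01,0.139]
  ],
  "angular": [
    [0,0,0],
    [0,0,0],
    [0,0,0],
    [0,0,0],
    [0,0,0]
  ]
}}

```text
t: 18.8
tool_pos: [0.6124, -0.0233, 0.2792]
tcp_rot: [0.695, 0.719, 0.0, 0.0]
wrist_force: [0.4, 1.7, -5.4]
opening: 0.0105
grip_force: 24.4
```

Call:
{"method": "send_rows", "body": {
  "delta_pos": [
    [0,0,0],
    [0,0,0],
    [0,0,0],
    [0,0,0]
  ],
  "angular": [
    [0,0,0],
    [0,0,0],
    [0,0,0],
    [0,0,0]
  ]
}}

```text
t: 19.2
tool_pos: [0.6118, -0.0234, 0.2788]
tcp_rot: [0.695, 0.719, 0.0, 0.0]
wrist_force: [-2.2, 3.4, 4.6]
opening: 0.0108
grip_force: 25.8
```

Run:
```python
from workcell import optics
import cv2
a=optics.capture("scene")["color"][:,:,::-1]; cv2.imwrite("pics/s6.png",cv2.resize(a[75:325,230:480],None,fx=2.4,fy=2.4,interpolation=cv2.INTER_CUBIC))
```

```text
(no output)
```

View pics/s6.png

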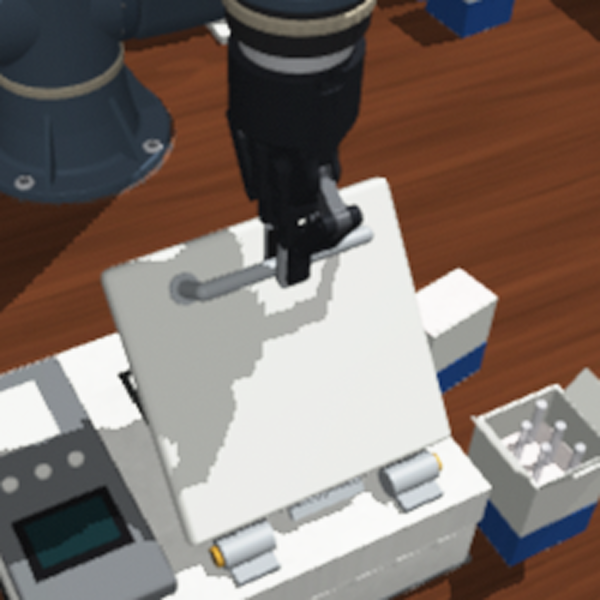

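Lid further open, with its front corners at (103,272) and (386,178) and the grip on the bar unchanged.

```bash
python3 -c "
from ang import *
print(ang((390.8,149.2),(272.9,188.3)))
p=lambda t:np.array([-.192*np.cos(t)+.05*np.sin(t),.192*np.sin(t)+.05*np.cos(t)])
th=[.91,.88,.85,.82,.79,.76,.73,.71,.69,.68]
for a,b in zip(th,th[1:]): print(b,((p(b)-p(a))/.02).round(3))
print((p(.91)-p(0)).round(4))"
```

```text
(array([0.92341481]), array([ 0.24576818, -1.22862767, -0.33078686, -0.12534204]))
0.88 [-0.272 -0.122]
0.85 [-0.268 -0.13 ]
0.82 [-0.264 -0.138]
0.79 [-0.26  -0.146]
0.76 [-0.255 -0.153]
0.73 [-0.25  -0.161]
0.71 [-0.164 -0.111]
0.69 [-0.162 -0.115]
0.68 [-0.08  -0.059]
[0.1136 0.1323]
```

Camera says 0.92 rad, held for over 0.4 s. I'll ease back to about 0.68.

Call:
{"method": "send_rows", "body": {
  "delta_pos": [
    [-0.272,-0.008,-0.122],
    [-0.268,-0.008,-0.13],
    [-0.264,-0.008,-0.138],
    [-0.26,-0.008,-0.146],
    [-0.255,-0.008,-0.153]
  ],
  "angular": [
    [0,0,0],
    [0,0,0],
    [0,0,0],
    [0,0,0],
    [0,0,0]
  ]
}}

```text
t: 19.75
tool_pos: [0.5851, -0.0244, 0.2646]
tcp_rot: [0.695, 0.719, 0.0, 0.0]
wrist_force: [0.2, 2.6, 0.7]
opening: 0.011
grip_force: 25.7
```

Call:
{"method": "send_rows", "body": {
  "delta_pos": [
    [-0.25,-0.008,-0.161],
    [-0.164,-0.005,-0.111],
    [-0.162,-0.005,-0.115],
    [-0.1,0,-0.07],
    [0,0,0]
  ],
  "angular": [
    [0,0,0],
    [0,0,0],
    [0,0,0],
    [0,0,0],
    [0,0,0]
  ]
}}

```text
t: 20.25
tool_pos: [0.5713, -0.0249, 0.2555]
tcp_rot: [0.695, 0.719, -0.0, -0.0]
wrist_force: [1.3, 0.3, -0.5]
opening: 0.0108
grip_force: 25.3
```

Call:
{"method": "send_rows", "body": {
  "delta_pos": [
    [0,0,0],
    [0,0,0],
    [0,0,0],
    [0,0,0],
    [0,0,0]
  ],
  "angular": [
    [0,0,0],
    [0,0,0],
    [0,0,0],
    [0,0,0],
    [0,0,0]
  ]
}}

```text
t: 20.75
tool_pos: [0.5718, -0.0248, 0.2559]
tcp_rot: [0.695, 0.719, -0.0, 0.0]
wrist_force: [-1.0, -1.2, -0.1]
opening: 0.011
grip_force: 25.3
```

Run:
```python
from workcell import optics,status
from ang import *
import cv2
g=cv2.cvtColor(optics.capture("scene")["color"],cv2.COLOR_RGB2GRAY)
# match the lid's front corners, template from the 0.92 and 0.72 pictures
for n,(L,R) in dict(s5=((380,152),(269,191)),s6=((391,149),(273,188))).items():
    t=cv2.cvtColor(cv2.resize(cv2.imread(f"pics/{n}.png"),(250,250),interpolation=cv2.INTER_AREA),cv2.COLOR_BGR2GRAY)
    o=[]
    for u,v in(L,R):
        T=t[v-75-9:v-75+10,u-230-9:u-230+10]; W=g[v-30:v+31,u-30:u+31]
        _,s,_,m=cv2.minMaxLoc(cv2.matchTemplate(W,T,cv2.TM_CCOEFF_NORMED)); o.append((m[0]+u-30+9,m[1]+v-30+9)); print(s)
    print(n,o,ang(*o))
s=status.state(); print(s['tool_pos'],s['dq'].round(4),s['wrist_force'],s['grip_force'])
```

```text
0.9871509075164795
0.9989932775497437
s5 [(378, 153), (268, 192)] (array([0.6715662]), array([-0.98281162, -1.70617276, -2.59615316, -2.94477279]))
0.9949100613594055
0.9973222613334656
s6 [(379, 153), (267, 190)] (array([0.69112084]), array([-1.03814989, -2.21460265, -1.17343874, -1.29152809]))
[ 0.57173195 -0.02484566  0.25582198] [ 0.0001  0.0005 -0.0007 -0.0001 -0.0004 -0.0019] [-0.09336692 -1.01396791 -0.58934976] 25.343658328056335
```

Camera and arm agree on about 0.68 rad, and the lid is held and steady. Handing in.

```bash
python3 -c "
from workcell import close_job
print(close_job())"
```

```text
the job is handed in; nothing more can be done
None
```

The carton stands upright on the bench to the left of the incubator. The lid went to about 0.92 rad, past its 0.80 rad balance point, and is now held steady at about 0.68 rad (roughly 7° below it); the job is handed in, but no verdict was returned.

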